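Dock the wide scraper and latch it in

TASK

Put the wide flat scraper away: slide it over the bench, without lifting it or tipping it up, blade first into the slot of the grey tool block until it is fully home. Then swing the block's latch bar fully shut behind it, and leave the narrow scraper and the other things on the bench where they are.

Things in the scene. Friction and masses are not known exactly. Their poses are not given: they have to be found in the camera images.
- scraper: Wide flat scraper loose on the bench (z = 0): rectangle 105 mm long (x), 90 mm wide (y), 300 g. Front 75 mm: steel blade 7 mm thick (foremost 5 mm: 3.5 mm); rear 30 mm: black grip strip, same width, 10 mm high, two rivets. Origin (and centre of mass): centre of the rectangle, on the underside; x points from grip to blade edge. A look-alike only 30 mm wide lies beside it, on either side.
- scraper_front (a point): The middle of the wide scraper's front (blade) edge, at its underside, 52.5 mm ahead of the scraper's origin.
- narrow_scraper: The narrow scraper, not to be disturbed: same make, 105 mm long (x) by 30 mm wide (y), 10 mm high. Origin: centre of its underside, x to its blade's front edge.
- dock: Grey tool block fixed to the bench: 103 mm deep (x), 138 wide (y), 36 high, small upright tools at its back up to 75. Slot at bench level: 94 mm wide, 14 high, 83 deep. Origin: on the bench, on the slot's centre line; x points into the slot, face at x = -50 mm, end wall at +33. Flared cheeks, 16 high, stand 18 mm out from the face. A scraper that is home has its rear edge at x = -72.
- slot_mouth (a point): Middle of the slot's mouth at bench level, in the block's front face.
- latch (a joint): Angle of the latch bar about its upright pivot: 0 = shut (bar square across the slot's mouth, its inner face 5 mm behind a scraper that is home), grows as it swings outward; pi/2 = pointing straight out from the face, 3.0 = widest. It turns stiffly and stays where it is left. Steel bar 10 mm thick, from 7 to 29 mm above the bench.
- latch_post (a point): The round upright post at the bar's free end (14 mm diameter, top 50 mm above the bench), to push the latch by; this point is on the post's axis, 35 mm above the bench and 70 mm from the pivot.
- latch_pivot (a point): On the latch's pivot axis, 20 mm above the bench; it is fixed to the block at x = -82 mm, y = +68 mm of the block's frame. The pivot is 34 mm high and 18 mm across.
- phone: A black phone lying on its face, 150 x 73 x 9 mm, not to be disturbed. Origin: centre of its underside.
- flux_jar: A small jar, 44 mm across, 45 mm high, not to be disturbed.
- tape: A paper tape ring, 76 mm across, 20 mm high, lying flat; not to be disturbed.
- screw_tray: A white divided screw tray, 120 x 80 x 22 mm; not to be disturbed.
- screwdriver: A screwdriver 170 mm long, lying; not to be disturbed.
- solvent: A bottle, 60 mm across, 130 mm high; not to be disturbed.
There are look-alikes about, which are no part of the job. What is shaped like the dock but turquoise is not meant.

How it is judged:
By the outcome, as a careful person would: the job done as asked, in the order asked, and still so for the second after the job is handed in, with the robot touching nothing.
It also fails if it takes over 72 s, if anything falls off the work surface, if the arm or the gripper's body presses on something with over 40 N, if the wrist force passes 120 N, or if a joint passes its speed limit or range.

ROBOT

A 7-joint arm with a two-finger parallel gripper is mounted at the origin on the work surface. World frame = base frame: x ahead of the robot, y to its left, z up, the work surface at z = 0. Lengths are in m, angles in rad, forces in N, time in s.
With the tool pointing down it reaches from about 0.4 to 0.875 m from the base axis. Payload 19.3 kg.
Tool frame: the origin (TCP) lies on the centre line of the jaws, within the pads' length; the fingertips stand 14 mm ahead of it and the grasp point (between the pads) lies 5 mm behind it; z points along the fingers, y is the line along which they close (so a half turn about z gives the same grasp; the last joint's range is limited). The gripper opens to 85 mm and grips with 20 to 120 N. Pads are 22 mm wide; open, the fingers measure 114 mm over their backs; the gripper's body (76 mm by 85 mm) begins 54 mm behind the grasp point. The pads swing forward as they close: fully open they stand 13 mm farther back than shut.
Start: joints at [1.083, 0.521, -0.036, 1.599, 0.021, 1.021, -0.113], TCP at [0.254, -0.571, 0.245] pointing down, gripper open.
Joint ranges: [-2.91, 2.91], [-0.3, 2.13], [-1.5, 1.42], [0.17, 2.43], [-1.26, 4.41], [0.16, 1.93], [-2.52, 2.52]. Speed limits (rad/s): [1.89, 1.89, 2.39, 2.39, 3.01, 3.01, 3.01].

INTERFACE

Orientations are given as [roll, pitch, yaw] about the fixed x, y, z axes, in that order (R = Rz(yaw) Ry(pitch) Rx(roll)).
In Python, from workcell import bot, grab_frame, regions_of gives the robot as it stands. The module is installed in compiled form; this text tells all that it offers.
- The arm moves only by the tool play_rows, never from a script. Its argument "plan" is a list of rows, each a list of 3 entries, a list of its own where there are three numbers: the shift along the tool's x, y, z in units of 2.5 cm (1.0 is 2.5 cm), then the turn, a rotation vector about the tool's x, y, z in units of 0.15 rad (1.0 is 0.15 rad), then the closure, from -1 (fully open) to 1 (shut). In form: [[[tx, ty, tz], [rx, ry, rz], jaw], ...]. A call has 1 to 20 rows; each row shifts and turns the commanded pose from where the row before left it, along the tool's axes as they then stand; what a row does not reach is not made up. A row lasts 1/8 s, in which the tool goes at most 62.5 mm and 10.7 degrees, less where a joint would pass 70% of its speed; a pose out of reach is approached as far as the arm can. A call with a number of a shift or a turn outside -1 to 1 is refused whole. A call with a gripper value outside its range is refused whole. The fingers move at their own pace and stop on an object; "newtons" is the grip in N (left out, the last holds). Time passes only in rows, so rows that do not move let the fingers close. It gives the time, the measured TCP pose, the force, the opening and the grip force at its end, in the units of the state.
- bot.observe(): the state, without advancing time (a new reading comes with each control period).
- grab_frame(name): name is "scene" or "top" or "wrist"; returns a dict with "pixels" (400x640x3 uint8, red, green, blue), "depth" (400x640 float32, m along the optical axis (not along the pixel's ray), 0 where there is no reading), "camera_matrix" (3x3 intrinsics, pixels), "R" (3x3) and "t" (3): a world point X has camera coordinates R X + t. Camera axes: x right, y down, z forward; pixel columns grow to the right and rows downward; lengths in m; the calibration is good to about 2 mm. The wrist camera is an equidistant fisheye: a pixel r from the principal point sees the ray r / f radians off the axis. A picture is of the moment at which its call begins.
- bot.job_done(): hands the job in; it is judged then, once.
Trained networks look in the newest picture that a camera, given by its name, has taken for a name from the list of things; names that differ only in an ending like _2 or _b are one class to them, and where a whole thing is asked for, a point or a joint stands for the part that bears it (a point fixed in the world has none). Each returns a list of dicts, best first, with "p" (0 to 1); they miss things now and then, are a little off and sometimes report something else, mostly with a low value. They report only what shows in the picture. A call takes as long as a camera call. They do not tell look-alikes from the thing itself.
- regions_of(thing, camera): "mask" (400x640 bool, what is visible of it) and "box" ([left, top, right, bottom] in pixels, round what is visible of it).
The state is a dict: "clock": time; "qpos": joint angles; "qd": joint speeds; "joint_efforts": joint torques, N m; "position": TCP position; "tool_rot": TCP orientation; "force": force on the tool from outside, world axes, zero at the start; "moment": the same for the moment, N m; "grip_width": finger opening in m; "finger_force": force on a finger pad.
Only numpy, scipy, OpenCV 4.12 (cv2) and the standard library are available. Lean on these libraries where they do the work, as an engineer would, in place of code of your own. Each camera call takes 0.05 s, during which the arm holds its last target. There are 200 camera calls.

## Working session

There is one attempt and no reset: what is moved stays moved. The work goes in short steps, Python scripts to look and compute and a tool call to move; the robot and the scene stay as the last step left them, time stands still between calls to the robot, and variables do not carry over. Pictures are saved under pics/ and viewed, at most 10 in all, crops included, and the job is handed in when it is done.

Besides the shell and the picture viewer there is one more tool, called after ">>>" by a JSON object that holds its "method" and its "body". play_rows: Moves the arm, as the interface text tells. Its arguments: {"type":"object","properties":{"plan":{"type":"array"},"newtons":{"type":"number"}},"required":["plan"]}

```bash
mkdir -p pics; cat > h.py <<'E'
import numpy as np, cv2
from workcell import bot, grab_frame, regions_of
def world(f,uv):
    K=f["camera_matrix"]; uv=np.atleast_2d(uv).astype(int)
    d=f["depth"][uv[:,1],uv[:,0]]
    c=np.c_[(uv[:,0]-K[0,2])/K[0,0]*d,(uv[:,1]-K[1,2])/K[1,1]*d,d]
    return (c-f["t"])@f["R"]
def cloud(f):
    v,u=np.mgrid[:400,:640]; return world(f,np.c_[u.ravel(),v.ravel()]).reshape(400,640,3)
def proj(f,X):
    c=np.atleast_2d(X)@f["R"].T+f["t"]; p=c@f["camera_matrix"].T; return p[:,:2]/p[:,2:]
def save(f,n,img=None): cv2.imwrite("pics/"+n,(f["pixels"] if img is None else img)[...,::-1])
E
python3 - <<'E'
from h import *
f=grab_frame("top"); save(f,"top1.png")
P=cloud(f)
for n in ["scraper","narrow_scraper","dock","latch","latch_post","phone","flux_jar","tape","screw_tray","screwdriver","solvent"]:
    for r in regions_of(n,"top")[:4]:
        m=r["mask"]; print(n,round(r["p"],2),r["box"],m.sum(),np.median(P[m],0).round(3))
g=grab_frame("scene"); save(g,"scene1.png")
print(f["R"],f["t"],f["camera_matrix"]); print(bot.observe())
E
```

```text
scraper 0.78 [234.5, 166.7, 270.2, 201.9] 854 [0.645 0.166 0.006]
narrow_scraper 0.55 [248.1, 217.3, 280.1, 231.2] 306 [0.512 0.134 0.006]
dock 0.72 [338.1, 174.9, 395.5, 241.5] 1691 [ 0.527 -0.219  0.034]
dock 0.69 [336.5, 254.6, 392.3, 308.9] 1713 [ 0.318 -0.187  0.035]
latch 0.62 [335.9, 267.5, 349.9, 290.9] 118 [ 0.318 -0.107  0.028]
latch 0.58 [338.3, 174.0, 350.3, 202.8] 141 [ 0.619 -0.129  0.028]
latch 0.4 [396.3, 165.6, 409.8, 177.3] 188 [ 0.671 -0.315  0.04 ]
latch_post 0.51 [340.5, 175.4, 352.7, 199.0] 97 [ 0.612 -0.132  0.029]
latch_post 0.43 [334.2, 269.5, 345.6, 289.8] 91 [ 0.323 -0.107  0.029]
latch_post 0.27 [340.7, 174.2, 393.6, 241.5] 1654 [ 0.523 -0.218  0.034]
phone 0.46 [171.7, 217.2, 199.2, 238.6] 299 [0.502 0.389 0.016]
flux_jar 0.72 [397.3, 163.7, 409.6, 177.2] 169 [ 0.671 -0.315  0.041]
flux_jar 0.54 [236.0, 170.9, 269.0, 199.1] 775 [0.646 0.169 0.007]
flux_jar 0.37 [182.7, 154.8, 215.7, 199.2] 926 [0.671 0.345 0.004]
flux_jar 0.22 [221.3, 138.0, 267.6, 161.2] 946 [0.766 0.208 0.008]
tape 0.55 [172.1, 218.7, 195.4, 240.1] 320 [0.498 0.395 0.016]
tape 0.25 [340
[... 636 characters left out ...]
ray([ 1.08278446,  0.52135954, -0.03625176,  1.59951   ,  0.02119867,
        1.02111097, -0.11279017]), 'qd': array([ 1.23514500e-03, -7.92558901e-04, -2.04036196e-03, -1.20217010e-04,
       -6.60605132e-05,  1.91767916e-03,  9.41358378e-04]), 'joint_efforts': array([ 9.49305991e-05, -9.26616883e+01,  1.97868615e+00, -3.70194697e+01,
        1.81584537e-02,  1.87963480e-03, -8.73182648e-05]), 'position': array([ 0.2535476 , -0.57124665,  0.24531296]), 'tool_rot': array([-3.14159106e+00,  2.32252103e-05,  4.17736427e-01]), 'force': array([-0.39020968,  0.26622475,  0.03247848]), 'moment': array([ 0.01122788, -0.02683751,  0.00315392]), 'finger_force': 0.0, 'grip_width': 0.08546750074645021}
```

View pics/top1.png

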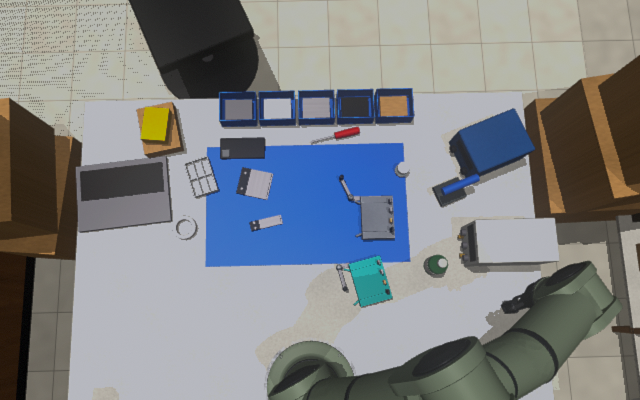

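View pics/scene1.png

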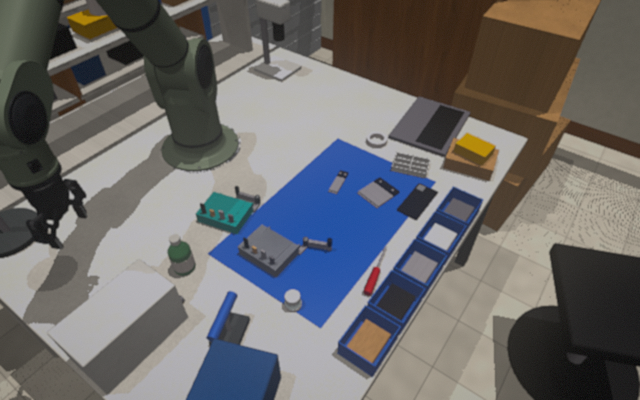

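The top view shows three groups of look-alikes:
- **Scrapers:** the wide scraper is at (255,183) with its grip to the left. The narrow scraper is at (266,222).
- **Docks:** the grey dock is at (376,217) with its slot facing left. The turquoise look-alike is at (370,280).
- **Latches:** the grey dock's latch runs from its pivot at (354,200) to its post at (342,178). The other latch, at (342,278), belongs to the turquoise block.

I choose the wide scraper, the grey dock and the grey dock's latch.

```bash
python3 - <<'E'
from h import *
f=grab_frame("top"); P=cloud(f)
def rect(n,Q):
    r=cv2.minAreaRect(Q[:,:2].astype(np.float32)*1000); print(n,[np.round(a,1) for a in r], np.round(cv2.boxPoints(r)).tolist())
hsv=cv2.cvtColor(f["pixels"],cv2.COLOR_RGB2HSV)
blue=(hsv[...,0]>100)&(hsv[...,0]<130)&(hsv[...,1]>120)
def box(l,t,r,b):
    m=np.zeros((400,640),bool); m[t:b,l:r]=1; return m
for n,b in [("scraper",(230,163,278,206)),("narrow",(244,210,290,236))]:
    m=(box(*b)&~blue).astype(np.uint8)
    k,l,s,_=cv2.connectedComponentsWithStats(m); i=1+s[1:,4].argmax(); mm=l==i
    Q=P[mm]; print(n,mm.sum(),np.median(Q[:,2])); rect(n,Q)
    dk=mm&(hsv[...,2]<80); print(" dark",dk.sum(),P[dk].mean(0), "light",P[mm&~dk].mean(0))
m=box(345,165,405,250)&(P[...,2]>.030)&(P[...,2]<.040); k,l,s,_=cv2.connectedComponentsWithStats(m.astype(np.uint8)); i=1+s[1:,4].argmax()
rect("dock",P[l==i]); print(np.median(P[l==i][:,2]))
m=box(330,165,362,210)&(P[...,2]>.04)&(P[...,2]<.055); print("post",m.sum(),np.median(P[m],0) if m.any() else 0)
m=box(330,165,365,212)&(P[...,2]>.022)&(P[...,2]<.056); v,u=np.nonzero(m)
for a,b in zip(v,u): print((b,a),P[a,b].round(3),end=";") if (a+b)%3==0 else 0
c=f["pixels"][155:255,225:415]; save(f,"crop1.png",cv2.resize(c,None,fx=4,fy=4,interpolation=cv2.INTER_CUBIC))
E
```

```text
scraper 862 0.006239736622066136
scraper [array([470.8, 125.4]), array([479. , 129.4]), np.float64(14.0)] [[223.0, 130.0], [254.0, 4.0], [719.0, 121.0], [687.0, 246.0]]
 dark 177 [0.65170088 0.20361798 0.01779855] light [0.64237124 0.15786092 0.00562968]
narrow 309 0.0062413343140539715
narrow [array([385.2,  96.1]), array([302. , 105.2]), np.float64(15.7)] [[226.0, 106.0], [254.0, 4.0], [545.0, 86.0], [516.0, 188.0]]
 dark 39 [0.50400964 0.16834735 0.00836096] light [0.51313394 0.12529653 0.01159611]
dock [array([ 517.8, -227.7]), array([103.9, 137.9]), np.float64(89.2)] [[448.0, -279.0], [586.0, -281.0], [588.0, -177.0], [450.0, -175.0]]
0.03468288899659103
post 17 [ 0.64862188 -0.11810948  0.04567964]
(np.int64(341), np.int64(175)) [ 0.654 -0.115  0.051];(np.int64(340), np.int64(176)) [ 0.651 -0.112  0.049];(np.int64(343), np.int64(176)) [ 0.652 -0.122  0.045];(np.int64(339), np.int64(177)) [ 0.651 -0.11   0.036];(np.int64(342), np.int64(177)) [ 0.649 -0.119  0.045];(np.int64(341), np.int64(178)) [ 0.644 -0.115  0.05 ];(np.int64(340), np.int64(179)) [ 0.644 -0.112  0.039];(np.int6
[... 1938 characters left out ...]
p.int64(362), np.int64(202)) [ 0.565 -0.18   0.044];(np.int64(361), np.int64(203)) [ 0.564 -0.177  0.035];(np.int64(364), np.int64(203)) [ 0.563 -0.187  0.039];(np.int64(363), np.int64(204)) [ 0.559 -0.183  0.041];(np.int64(362), np.int64(205)) [ 0.556 -0.18   0.04 ];(np.int64(361), np.int64(206)) [ 0.553 -0.176  0.041];(np.int64(364), np.int64(206)) [ 0.553 -0.186  0.038];(np.int64(363), np.int64(207)) [ 0.55  -0.183  0.037];(np.int64(362), np.int64(208)) [ 0.548 -0.18   0.033];(np.int64(361), np.int64(209)) [ 0.545 -0.177  0.032];(np.int64(364), np.int64(209)) [ 0.544 -0.186  0.037];(np.int64(363), np.int64(210)) [ 0.541 -0.183  0.036];(np.int64(362), np.int64(211)) [ 0.538 -0.18   0.035];
```

View pics/crop1.png

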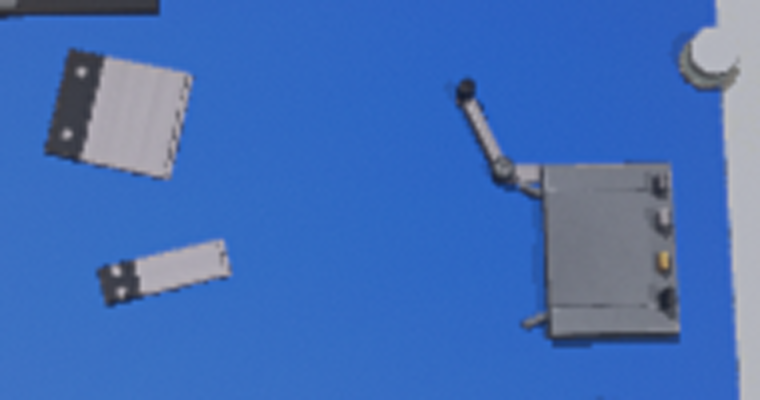

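```bash
cat >> h.py <<'E'
def plane(f,uv,z):
    K=f["camera_matrix"]; uv=np.atleast_2d(uv).astype(float)
    d=np.c_[(uv-K[[0,1],[2,2]])/K[0,0],np.ones(len(uv))]@f["R"]; c=-f["R"].T@f["t"]
    return c+d*((z-c[2])/d[:,2])[:,None]
def scraper(f,b=(230,163,278,206),z=.007):
    hsv=cv2.cvtColor(f["pixels"],cv2.COLOR_RGB2HSV)
    fg=~((hsv[...,0]>100)&(hsv[...,0]<130)&(hsv[...,1]>120)); m=np.zeros((400,640),np.uint8)
    l,t,r,bb=b; m[t:bb,l:r]=fg[t:bb,l:r]
    k,L,s,_=cv2.connectedComponentsWithStats(m); mm=L==1+s[1:,4].argmax()
    v,u=np.nonzero(mm); uv=np.r_[np.c_[u-.5,v-.5],np.c_[u+.5,v-.5],np.c_[u-.5,v+.5],np.c_[u+.5,v+.5]]
    X=plane(f,uv,z)[:,:2]; r=cv2.minAreaRect((X*1000).astype(np.float32))
    dk=mm&(hsv[...,2]<80); v,u=np.nonzero(dk); D=plane(f,np.c_[u,v],z).mean(0)
    return r,D
E
python3 - <<'E'
from h import *
f=grab_frame("top"); P=cloud(f)
print(scraper(f)); print(scraper(f,(244,210,290,236)))
g=grab_frame("scene")
m=P[...,2]; 
# dock check: box corners reprojected
for k in range(1):
    o=np.array([.5178,-.2262]);xa=np.array([-.014,-1]);ya=np.array([1,-.014])
    for c in [(-50,-69),(-50,69),(53,69),(53,-69)]: print(proj(f,[*(o+c[0]/1e3*xa+c[1]/1e3*ya),.036]).round(1))
    print("pivot",proj(f,[.587,-.145,.034]),"post",proj(f,[.649,-.116,.05]))
E
```

```text
(((644.556884765625, 167.9503936767578), (109.6308364868164, 95.79481506347656), 77.07279968261719), array([0.65422673, 0.20507315, 0.007     ]))
(((512.3585205078125, 131.72650146484375), (36.45420837402344, 108.5915298461914), 12.065032958984375), array([0.50421775, 0.16847815, 0.007     ]))
[[361.9 238.3]]
[[360.6 195.7]]
[[392.5 195.4]]
[[394.3 237.9]]
pivot [[350.60430209 196.25415389]] post [[341.26035956 176.60264131]]
```

>>> {"method": "play_rows", "body": {"plan": [[[0.96, -0.8, 0], [0, 0, 0], 0], [[0.96, -0.8, 0], [0, 0, 0], 0], [[0.96, -0.8, 0], [0, 0, 0], 0], [[0.96, -0.8, 0], [0, 0, 0], 0], [[0.96, -0.8, 0], [0, 0, 0], 0], [[0.96, -0.8, 0], [0, 0, 0], 0], [[0.96, -0.8, 0], [0, 0, 0], 0], [[0.96, -0.8, 0], [0, 0, 0], 0], [[0.96, -0.8, 0], [0, 0, 0], 0], [[0.96, -0.8, 0], [0, 0, 0], 0], [[0.96, -0.8, 0], [0, 0, 0], 0], [[0.96, -0.8, 0], [0, 0, 0], 0], [[0.96, -0.8, 0], [0, 0, 0], 0], [[0.96, -0.8, 0], [0, 0, 0], 0], [[0.96, -0.8, 0], [0, 0, 0], 0], [[0.96, -0.8, 0], [0, 0, 0], 0], [[0.96, -0.8, 0], [0, 0, 0], 0], [[0.96, -0.8, 0], [0, 0, 0], 0], [[0.96, -0.8, 0], [0, 0, 0], 0], [[0.96, -0.8, 0], [0, 0, 0], 0]]}}

```text
clock: 3.3
position: [0.5305, -0.01, 0.2454]
tool_rot: [3.141, -0.0, 0.418]
force: [0.0, -0.6, 0.7]
grip_width: 0.0428
finger_force: 0.0
```

>>> {"method": "play_rows", "body": {"plan": [[[0.96, -0.8, 0], [0, 0, 0], 0], [[0.96, -0.8, 0], [0, 0, 0], 0], [[0.96, -0.8, 0], [0, 0, 0], 0], [[0.96, -0.8, 0], [0, 0, 0], 0], [[0.96, -0.8, 0], [0, 0, 0], 0], [[0.96, -0.8, 0], [0, 0, 0], 0], [[0.96, -0.8, 0], [0, 0, 0], 0], [[0.96, -0.8, 0], [0, 0, 0], 0], [[0.96, -0.8, 0], [0, 0, 0], 0], [[0.96, -0.8, 0], [0, 0, 0], 0], [[0, 0, 0.5], [0, 0, -0.9], 0], [[0, 0, 0.5], [0, 0, -0.9], 0], [[0, 0, 0.5], [0, 0, -0.9], 0], [[0, 0, 0.5], [0, 0, -0.9], 0], [[0, 0, 0.5], [0, 0, -0.9], 0], [[0, 0, 0.5], [0, 0, -0.9], 0], [[0, 0, 0.5], [0, 0, -0.8], 0], [[0, 0, 0], [0, 0, 0], 0]]}}

```text
clock: 5.55
position: [0.6679, 0.2688, 0.1568]
tool_rot: [-3.14, 0.001, 1.347]
force: [-0.7, -0.5, 0.2]
grip_width: 0.0432
finger_force: 0.0
```

>>> {"method": "play_rows", "body": {"plan": [[[0, 0, 0.9], [0, 0, 0], 0], [[0, 0, 0.9], [0, 0, 0], 0], [[0, 0, 0.9], [0, 0, 0], 0], [[0, 0, 0.9], [0, 0, 0], 0], [[0, 0, 0.9], [0, 0, 0], 0], [[0, 0, 0.6], [0, 0, 0], 0], [[0, 0, 0.3], [0, 0, 0], 0], [[0, 0, 0], [0, 0, 0], 0], [[0, 0, 0], [0, 0, 0], 0]]}}

```text
clock: 6.68
position: [0.6687, 0.2694, 0.0236]
tool_rot: [3.141, -0.001, 1.348]
force: [0.5, -0.2, 0.9]
grip_width: 0.0429
finger_force: 0.0
```

```bash
python3 - <<'E'
from h import *
print(bot.observe()["position"])
f=grab_frame("wrist"); save(f,"w1.png")
E
```

```text
[0.66868417 0.26943066 0.02360589]
```

View pics/w1.png

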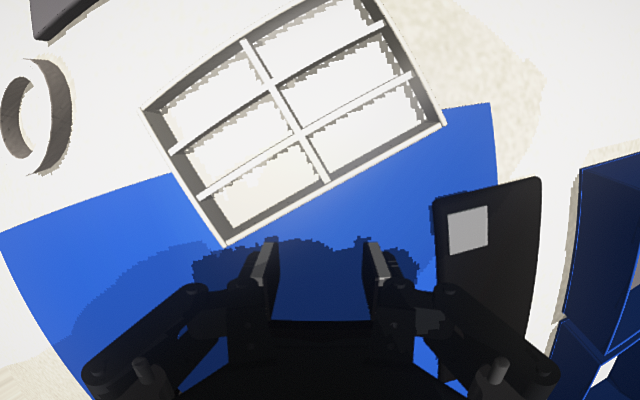

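>>> {"method": "play_rows", "body": {"plan": [[[0, 0, 0.15], [0, 0, 0], 0], [[0, 0, 0.1], [0, 0, 0], 0], [[0, 0, 0.04], [0, 0, 0], 0], [[0, 0, 0], [0, 0, 0], 0], [[0, 0, 0], [0, 0, 0], 0]]}}

```text
clock: 7.35
position: [0.6683, 0.2693, 0.0156]
tool_rot: [3.141, -0.0, 1.348]
force: [0.3, -0.2, 0.9]
grip_width: 0.0429
finger_force: 0.0
```

```bash
python3 - <<'E'
from h import *
s=bot.observe();print(s["position"],s["force"])
f=grab_frame("top"); print(scraper(f)); save(f,"top2.png",cv2.resize(f["pixels"][150:250,190:380],None,fx=4,fy=4))
g=grab_frame("scene"); save(g,"s2.png",cv2.resize(g["pixels"][150:250,310:470],None,fx=5,fy=5))
E
```

```text
[0.66828867 0.26931816 0.015631  ] [ 0.32334237 -0.20747105  0.85199771]
(((642.1663818359375, 171.51551818847656), (160.86546325683594, 145.43104553222656), 88.61966705322266), array([0.65137251, 0.17332948, 0.007     ]))
```

View pics/s2.png

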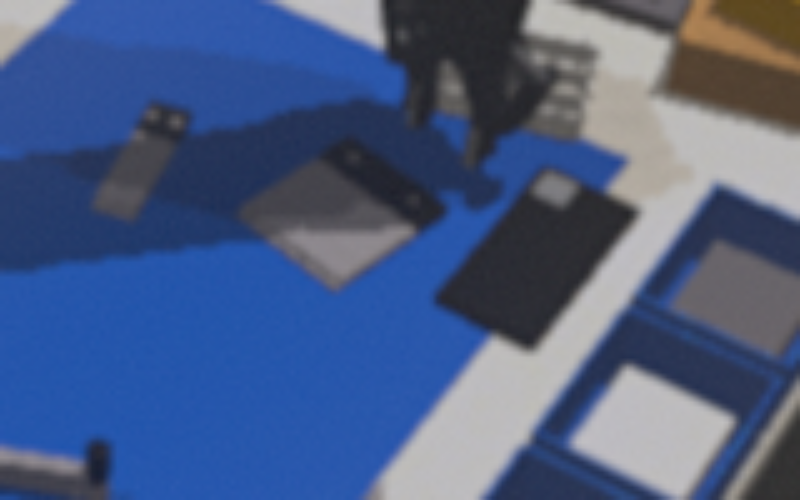

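The pads stand at the rear of the grip, clear of the phone (crop 540,260) and of the narrow scraper (crop 140,160). I'll lower a little and close up to the grip's rear edge.

>>> {"method": "play_rows", "body": {"plan": [[[0, 0, 0.1], [0, 0, 0], 0], [[0, 0, 0], [0, 0, 0], 0], [[-0.4, 0, 0], [0, 0, 0], 0], [[-0.4, 0, 0], [0, 0, 0], 0], [[-0.4, 0, 0], [0, 0, 0], 0], [[-0.3, 0, 0], [0, 0, 0], 0], [[-0.2, 0, 0], [0, 0, 0], 0], [[-0.1, 0, 0], [0, 0, 0], 0], [[0, 0, 0], [0, 0, 0], 0]]}}

```text
clock: 8.57
position: [0.6583, 0.2253, 0.0131]
tool_rot: [-3.142, 0.0, 1.348]
force: [0.4, 0.1, -0.2]
grip_width: 0.043
finger_force: 0.0
```

```bash
cat >> h.py <<'E'
def edges(f,b,z=.007):
    "light blade pixels in box -> corners on plane z"
    hsv=cv2.cvtColor(f["pixels"],cv2.COLOR_RGB2HSV); m=np.zeros((400,640),np.uint8); l,t,r,bb=b
    m[t:bb,l:r]=((hsv[...,1]<90)&(hsv[...,2]>45))[t:bb,l:r]
    k,L,s,_=cv2.connectedComponentsWithStats(m); i=1+s[1:,4].argmax(); v,u=np.nonzero(L==i)
    X=plane(f,np.c_[u,v],z)[:,:2]; r=cv2.minAreaRect((X*1000).astype(np.float32)); return s[i].tolist(),np.round(r[0],1),np.round(r[1],1),round(r[2],1)
E
python3 - <<'E'
from h import *
s=bot.observe();print(s["position"],s["force"])
f=grab_frame("top"); print(edges(f,(240,163,285,206))); print(regions_of("scraper","top")[0]["box"])
save(f,"top3.png",cv2.resize(f["pixels"][150:250,190:380],None,fx=4,fy=4))
E
```

```text
[0.65825945 0.22533452 0.01306612] [ 0.43830397  0.09823271 -0.17954641]
([240, 163, 45, 43, 1842], array([641.5, 143.4]), array([147.2, 142.1]), 88.6)
[246.3, 137.2, 267.2, 158.8]
```

View pics/top3.png

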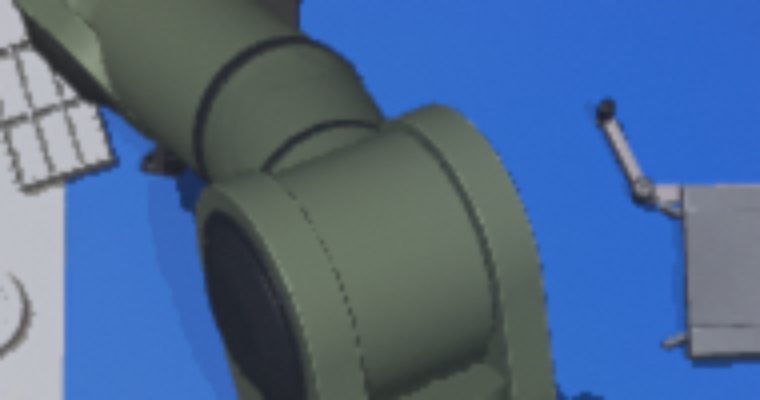

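The arm hides the scraper in the top view: it fills about (200-550, 0-400) of the crop, and only the dock and latch show. I'll track the blade in the scene camera instead.

```bash
cat >> h.py <<'E'
def track(prior, win=.03, vmin=48, f=None):
    "scene camera: blade pose; prior=(x,y,yawfwd) of scraper centre"
    f=f or grab_frame("scene"); img=cv2.resize(f["pixels"],None,fx=1,fy=1)
    hsv=cv2.cvtColor(img,cv2.COLOR_RGB2HSV); light=(hsv[...,1]<80)&(hsv[...,2]>vmin)
    x,y,a=prior; R=np.array([[np.cos(a),-np.sin(a)],[np.sin(a),np.cos(a)]])
    v,u=np.mgrid[:400,:640]; X=plane(f,np.c_[u.ravel(),v.ravel()],.007)[:,:2]
    q=(X-[x,y])@R; near=((abs(q[:,0]-.015)<.0375+win)&(abs(q[:,1])<.045+win)).reshape(400,640)
    m=(near&light).astype(np.uint8); k,L,s,_=cv2.connectedComponentsWithStats(m,connectivity=4); i=1+s[1:,4].argmax()
    r=cv2.minAreaRect((X[(L==i).ravel()]*1000).astype(np.float32))
    (cx,cy),(w,h),an=r; c=[np.radians(an+90*k) for k in range(4)]; d=[abs((t-a+np.pi)%(2*np.pi)-np.pi) for t in c]; k=int(np.argmin(d)); yaw=c[k]
    L_,W_=(w,h) if k%2==0 else (h,w)
    fr=np.array([cx,cy])+L_/2*np.array([np.cos(yaw),np.sin(yaw)])
    cen=fr-52.5*np.array([np.cos(yaw),np.sin(yaw)])
    print("n",s[i,4],"blade LxW",round(L_,1),round(W_,1),"centre",cen.round(1),"yaw",round(np.degrees((yaw+np.pi)%(2*np.pi)-np.pi),1)); return f
E
python3 - <<'E'
from h import *
f=grab_frame("scene")
for vm in (40,60,80): track((.6446,.165,np.radians(-102.9)),.02,vm,f)
E
```

```text
n 599 blade LxW 98.9 91.8 centre [644.4 160.9] yaw -102.9
n 497 blade LxW 81.3 91.9 centre [644.5 160.9] yaw -102.2
n 212 blade LxW 79.2 57.9 centre [660.9 157.3] yaw -102.9
```

>>> {"method": "play_rows", "body": {"plan": [[[-0.32, 0.085, 0], [0, 0, 0.237], 0], [[-0.32, 0.085, 0], [0, 0, 0.237], 0], [[-0.32, 0.085, 0], [0, 0, 0.237], 0], [[-0.32, 0.085, 0], [0, 0, 0.237], 0], [[-0.32, 0.085, 0], [0, 0, 0.237], 0], [[-0.32, 0.085, 0], [0, 0, 0.237], 0], [[-0.32, 0.085, 0], [0, 0, 0.237], 0], [[-0.32, 0.085, 0], [0, 0, 0.237], 0], [[0, 0, 0], [0, 0, 0], 0]]}}

```text
clock: 9.85
position: [0.6525, 0.1587, 0.0131]
tool_rot: [3.141, 0.001, 1.062]
force: [-0.5, 0.1, 0.2]
grip_width: 0.0429
finger_force: 0.0
```

```bash
cat >> h.py <<'E'
def exp():
    s=bot.observe(); p=s["position"]; y=s["tool_rot"][2]; t=np.array([np.cos(y),np.sin(y)]); c=p[:2]-.0635*t
    print("t",s["clock"],"z",p[2].round(4),"F",s["force"].round(1),"expected centre",(c*1e3).round(1),"yaw",round(np.degrees(y)-180,1)); return (*c,y-np.pi)
E
python3 - <<'E'
from h import *
e=exp(); f=track(e,.02,60); track(e,.02,50,f)
E
```

```text
t 9.85 z 0.0131 F [-0.5  0.1  0.2] expected centre [621.5 103.3] yaw -119.2
n 516 blade LxW 78.4 92.9 centre [621.8 101. ] yaw -119.3
n 533 blade LxW 81.4 93.1 centre [621.9 101.4] yaw -120.2
```

>>> {"method": "play_rows", "body": {"plan": [[[-0.32, 0.085, 0], [0, 0, 0.237], 0], [[-0.32, 0.085, 0], [0, 0, 0.237], 0], [[-0.32, 0.085, 0], [0, 0, 0.237], 0], [[-0.32, 0.085, 0], [0, 0, 0.237], 0], [[-0.32, 0.085, 0], [0, 0, 0.237], 0], [[-0.32, 0.085, 0], [0, 0, 0.237], 0], [[-0.32, 0.085, 0], [0, 0, 0.237], 0], [[-0.32, 0.085, 0], [0, 0, 0.237], 0], [[-0.32, 0.085, 0], [0, 0, 0.237], 0], [[0, 0, 0], [0, 0, 0], 0]]}}

```text
clock: 11.15
position: [0.6238, 0.0901, 0.0129]
tool_rot: [3.142, 0.001, 0.742]
force: [0.3, 0.3, 1.2]
grip_width: 0.0425
finger_force: 0.0
```

```bash
python3 - <<'E'
from h import *
e=exp(); f=track(e,.02,60); track(e,.015,50,f)
E
```

```text
t 11.15 z 0.0129 F [0.3 0.3 1.2] expected centre [577.   47.2] yaw -137.5
n 512 blade LxW 76.7 91.4 centre [578.6  45.2] yaw -137.4
n 526 blade LxW 78.4 91.4 centre [578.6  45.2] yaw -137.4
```

>>> {"method": "play_rows", "body": {"plan": [[[-0.32, -0.1, 0], [0, 0, -0.28], 0], [[-0.32, -0.1, 0], [0, 0, -0.28], 0], [[-0.32, -0.1, 0], [0, 0, -0.28], 0], [[-0.32, -0.1, 0], [0, 0, -0.28], 0], [[-0.32, -0.1, 0], [0, 0, -0.28], 0], [[-0.32, -0.1, 0], [0, 0, -0.28], 0], [[-0.32, -0.1, 0], [0, 0, -0.28], 0], [[-0.32, -0.1, 0], [0, 0, -0.28], 0], [[-0.32, -0.1, 0], [0, 0, -0.28], 0], [[-0.32, -0.1, 0], [0, 0, -0.28], 0], [[0, 0, 0], [0, 0, 0], 0]]}}

```text
clock: 12.58
position: [0.5566, 0.0412, 0.0131]
tool_rot: [-3.141, 0.001, 1.163]
force: [1.0, -0.2, 0.3]
grip_width: 0.0427
finger_force: 0.0
```

```bash
python3 - <<'E'
from h import *
e=exp(); f=track(e,.02,60); track(e,.015,50,f)
E
```

```text
t 12.575 z 0.0131 F [ 1.  -0.2  0.3] expected centre [531.5 -17.1] yaw -113.3
n 569 blade LxW 79.9 93.7 centre [532.6 -19.6] yaw -112.1
n 588 blade LxW 85.2 93.7 centre [532.6 -19.6] yaw -112.1
```

>>> {"method": "play_rows", "body": {"plan": [[[-0.32, -0.1, 0], [0, 0, -0.29], 0], [[-0.32, -0.1, 0], [0, 0, -0.29], 0], [[-0.32, -0.1, 0], [0, 0, -0.29], 0], [[-0.32, -0.1, 0], [0, 0, -0.29], 0], [[-0.32, -0.1, 0], [0, 0, -0.29], 0], [[-0.32, -0.1, 0], [0, 0, -0.29], 0], [[-0.32, -0.1, 0], [0, 0, -0.29], 0], [[-0.32, -0.1, 0], [0, 0, -0.29], 0], [[-0.32, -0.1, 0], [0, 0, -0.29], 0], [[0, 0, 0], [0, 0, 0], 0]]}}

```text
clock: 13.88
position: [0.5182, -0.0234, 0.013]
tool_rot: [-3.141, 0.0, 1.555]
force: [1.0, -0.2, 0.6]
grip_width: 0.0428
finger_force: 0.0
```

```bash
python3 - <<'E'
from h import *
e=exp(); f=track(e,.02,60); track(e,.015,50,f); track(e,.015,70,f)
save(f,"s4.png",cv2.resize(f["pixels"][170:290,230:390],None,fx=5,fy=5,interpolation=cv2.INTER_CUBIC))
xa=np.array([-.014,-1]);ya=np.array([1,-.014]);o=np.array([.5178,-.2262])
for c in [(-50,-69),(-50,69),(53,69),(53,-69)]: print(proj(f,[*(o+c[0]/1e3*xa+c[1]/1e3*ya),.036]).round(1))
E
```

```text
t 13.875 z 0.013 F [ 1.  -0.2  0.6] expected centre [517.2 -86.9] yaw -90.9
n 644 blade LxW 82.2 106.1 centre [526.9 -90.2] yaw -88.7
n 661 blade LxW 92.3 101.5 centre [524.6 -90.2] yaw -88.7
n 626 blade LxW 80.6 101.6 centre [524.7 -90.1] yaw -89.1
[[261.  223.9]]
[[297.8 246. ]]
[[273.7 270.4]]
[[236.3 246.1]]
```

View pics/s4.png

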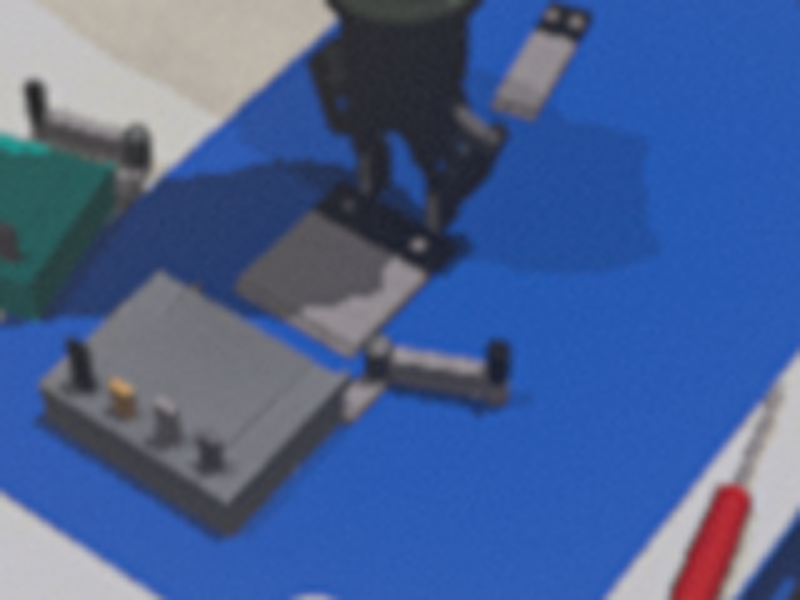

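```bash
python3 - <<'E'
from h import *
f=grab_frame("scene")
c=lambda p:[(p[0]+.5)/5-.5+230,(p[1]+.5)/5-.5+170]
A=plane(f,c((238,285)),.0035)[0];B=plane(f,c((352,356)),.0035)[0]
C=plane(f,c((432,272)),.007)[0]; D=plane(f,c((316,208)),.007)[0]
print(A,B,(A+B)/2,np.linalg.norm(A-B)); print("blade rear",D,C,(C+D)/2,np.linalg.norm(C-D))
d=(A+B)/2-(C+D)/2; print(np.degrees(np.arctan2(d[1],d[0])),np.degrees(np.arctan2(*(A-B)[1::-1][:2]))) 
# dock measured in scene: front-top edge corners and depth
P=cloud(f); m=np.zeros((400,640),bool); m[220:285,232:302]=1; m&=(P[...,2]>.031)&(P[...,2]<.04)&(P[...,1]<-.16)&(P[...,1]>-.29)
k,L,s,_=cv2.connectedComponentsWithStats(m.astype(np.uint8)); i=1+s[1:,4].argmax()
print(cv2.minAreaRect((P[L==i][:,:2]*1000).astype(np.float32)))
for q in [(162,270),(350,378),(228,500),(42,385)]: print(plane(f,c(q),.036)[0].round(4))
# refine edges with cross-slices: blade low-sat along lines at constant y
hsv=cv2.cvtColor(f["pixels"],cv2.COLOR_RGB2HSV).astype(float)
for y in (-.075,-.09,-.105,-.12):
    xs=np.arange(.44,.60,.0005); uv=proj(f,np.c_[xs,np.full(len(xs),y),np.full(len(xs),.007)]).astype(np.float32)
    sv=cv2.remap(hsv[...,1].astype(np.float32),uv[:,0],uv[:,1],cv2.INTER_LINEAR).ravel(); on=np.nonzero(sv<110)[0]
    print(y,xs[on[0]],xs[on[-1]],(xs[on[0]]+xs[on[-1]])/2)
E
```

```text
[ 0.47479209 -0.13523419  0.0035    ] [ 0.56401615 -0.13843972  0.0035    ] [ 0.51940412 -0.13683696  0.0035    ] 0.0892816225330402
blade rear [ 0.4757307  -0.06048196  0.007     ] [ 0.56522146 -0.06075925  0.007     ] [ 0.52047608 -0.06062061  0.007     ] 0.08949119033377724
-90.8057969173162 177.94243581067292
((519.6687622070312, -226.61334228515625), (106.2406005859375, 141.38377380371094), 89.67352294921875)
[ 0.451  -0.1727  0.036 ]
[ 0.5897 -0.1719  0.036 ]
[ 0.5876 -0.2759  0.036 ]
[ 0.453  -0.2767  0.036 ]
-0.075 0.47300000000000003 0.5665000000000001 0.51975
-0.09 0.47250000000000003 0.5670000000000002 0.5197500000000002
-0.105 0.47250000000000003 0.5665000000000001 0.5195000000000001
-0.12 0.47200000000000003 0.5995000000000001 0.5357500000000001
```

The scraper lies square in front of the slot. In the scene camera its centre line is at x≈0.5195, against 0.520 for the dock. The crop shows the blade's front corners at (238,285) and (352,355), clear of the pivot at (375,360). Next I'll push it straight in.

>>> {"method": "play_rows", "body": {"plan": [[[-0.3, 0, 0], [0, 0, 0], 0], [[-0.3, 0, 0], [0, 0, 0], 0], [[-0.3, 0, 0], [0, 0, 0], 0], [[-0.3, 0, 0], [0, 0, 0], 0], [[-0.3, 0, 0], [0, 0, 0], 0], [[-0.3, 0, 0], [0, 0, 0], 0], [[-0.3, 0, 0], [0, 0, 0], 0], [[0, 0, 0], [0, 0, 0], 0]]}}

```text
clock: 14.98
position: [0.5177, -0.0758, 0.013]
tool_rot: [-3.141, 0.0, 1.554]
force: [-0.1, -0.7, -0.4]
grip_width: 0.0432
finger_force: 0.0
```

>>> {"method": "play_rows", "body": {"plan": [[[-0.3, 0, 0], [0, 0, 0], 0], [[-0.3, 0, 0], [0, 0, 0], 0], [[-0.3, 0, 0], [0, 0, 0], 0], [[-0.3, 0, 0], [0, 0, 0], 0], [[-0.3, 0, 0], [0, 0, 0], 0], [[-0.3, 0, 0], [0, 0, 0], 0], [[0, 0, 0], [0, 0, 0], 0]]}}

```text
clock: 15.85
position: [0.517, -0.1208, 0.013]
tool_rot: [-3.141, 0.0, 1.554]
force: [-0.1, 0.2, -0.1]
grip_width: 0.0425
finger_force: 0.0
```

>>> {"method": "play_rows", "body": {"plan": [[[-0.2, 0, 0], [0, 0, 0], 0], [[-0.2, 0, 0], [0, 0, 0], 0], [[-0.1, 0, 0], [0, 0, 0], 0], [[-0.1, 0, 0], [0, 0, 0], 0], [[0, 0, 0], [0, 0, 0], 0]]}}

```text
clock: 16.48
position: [0.5168, -0.1352, 0.013]
tool_rot: [-3.141, 0.0, 1.555]
force: [-0.6, -0.4, 0.6]
grip_width: 0.0424
finger_force: 0.0
```

>>> {"method": "play_rows", "body": {"plan": [[[-0.08, 0, 0], [0, 0, 0], 0], [[-0.08, 0, 0], [0, 0, 0], 0], [[0, 0, 0], [0, 0, 0], 0]]}}

```text
clock: 16.85
position: [0.5168, -0.1392, 0.013]
tool_rot: [-3.142, 0.0, 1.555]
force: [0.7, 0.5, -0.1]
grip_width: 0.0426
finger_force: 0.0
```

>>> {"method": "play_rows", "body": {"plan": [[[-0.06, 0, 0], [0, 0, 0], 0], [[-0.06, 0, 0], [0, 0, 0], 0], [[0, 0, 0], [0, 0, 0], 0]]}}

```text
clock: 17.23
position: [0.5168, -0.142, 0.013]
tool_rot: [-3.142, 0.0, 1.555]
force: [0.7, 2.0, 0.4]
grip_width: 0.0426
finger_force: 0.4
```

>>> {"method": "play_rows", "body": {"plan": [[[-0.06, 0, 0], [0, 0, 0], 0], [[-0.06, 0, 0], [0, 0, 0], 0], [[0, 0, 0], [0, 0, 0], 0]]}}

```text
clock: 17.6
position: [0.5168, -0.1426, 0.013]
tool_rot: [3.142, -0.003, 1.557]
force: [-0.7, 14.6, 3.3]
grip_width: 0.0426
finger_force: 7.2
```

The force rose to 15 N with the rear edge at about y = -0.154, where home was predicted. I'll give it one firm nudge, back off, rise and look.

>>> {"method": "play_rows", "body": {"plan": [[[-0.06, 0, 0], [0, 0, 0], 0], [[0, 0, 0], [0, 0, 0], 0]]}}

```text
clock: 17.85
position: [0.5168, -0.1427, 0.013]
tool_rot: [-3.142, -0.004, 1.558]
force: [-3.2, 22.2, 4.6]
grip_width: 0.0428
finger_force: 10.9
```

>>> {"method": "play_rows", "body": {"plan": [[[0.2, 0, 0], [0, 0, 0], 0], [[0.5, 0, 0], [0, 0, 0], 0], [[0.5, 0, 0], [0, 0, 0], 0], [[0, 0, -0.9], [0, 0, 0], 0], [[0, 0, -0.9], [0, 0, 0], 0], [[0, 0, -0.9], [0, 0, 0], 0], [[0, 0, -0.9], [0, 0, 0], 0], [[0, 0, -0.9], [0, 0, 0], 0], [[0, 0, 0], [0, 0, 0], 0]]}}

```text
clock: 18.98
position: [0.5179, -0.116, 0.1268]
tool_rot: [3.139, 0.001, 1.555]
force: [0.7, 0.4, -0.2]
grip_width: 0.0426
finger_force: 0.0
```

```bash
python3 - <<'E'
from h import *
s=bot.observe(); print(s["position"],s["tool_rot"],s["qpos"])
f=grab_frame("scene")
save(f,"s5.png",cv2.resize(f["pixels"][170:290,230:390],None,fx=5,fy=5,interpolation=cv2.INTER_CUBIC))
P=cloud(f); m=np.zeros((400,640),bool); m[225:265,290:345]=1
mm=m&(P[...,2]>.042)&(P[...,2]<.056); print(mm.sum(),np.median(P[mm],0)); v,u=np.nonzero(mm); print(u.min(),u.max(),v.min(),v.max())
E
```

```text
[ 0.5179485  -0.11602265  0.12684177] [3.13929714e+00 7.46500570e-04 1.55504860e+00] [ 0.53863202  0.59651541 -0.58831595  1.92895902  0.47395717  0.75395095
 -0.33850182]
18 [ 0.65311752 -0.11650992  0.04780942]
328 331 238 243
```

View pics/s5.png

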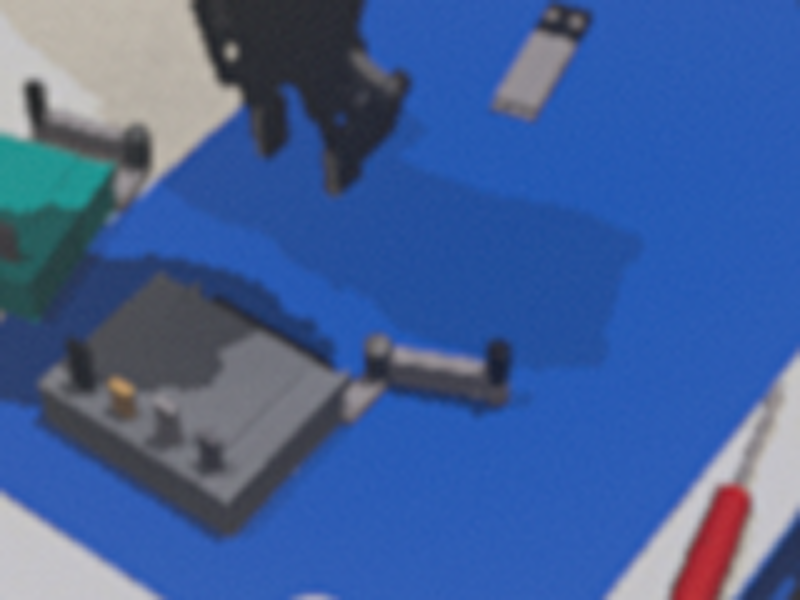

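The block is flat on the bench with the scraper inside it, and nothing sticks out past the mouth at (330,350) in the crop. The latch runs from its pivot at (378,360) to its post at (497,365), and the narrow scraper is undisturbed. Now I'll go to the post.

>>> {"method": "play_rows", "body": {"plan": [[[0.01, 0.89, 0], [0, 0, 0], 0], [[0.01, 0.89, 0], [0, 0, 0], 0], [[0.01, 0.89, 0], [0, 0, 0], 0], [[0.01, 0.89, 0], [0, 0, 0], 0], [[0.01, 0.89, 0], [0, 0, 0], 0], [[0.02, 0.87, 0], [0, 0, 0], 0], [[0, 0, 0], [0, 0, 0.85], 0], [[0, 0, 0], [0, 0, 0.85], 0], [[0, 0, 0], [0, 0, 0.85], 0], [[0, 0, 0], [0, 0, 0.85], 0], [[0, 0, 0], [0, 0, 0.85], 0], [[0, 0, 0], [0, 0, 0.85], 0], [[0, 0, 0], [0, 0, 0], 0]]}}

```text
clock: 20.65
position: [0.6499, -0.1162, 0.1246]
tool_rot: [-3.141, 0.001, 0.791]
force: [0.9, 0.6, 0.6]
grip_width: 0.0429
finger_force: 0.0
```

```bash
python3 - <<'E'
from h import *
s=bot.observe(); y=s["tool_rot"][2]; d=np.array([.6503,-.1164])-s["position"][:2]
print(s["position"],y,s["qpos"].round(2)); print("tool shift units",(np.cos(y)*d[0]+np.sin(y)*d[1])/.025,(np.sin(y)*d[0]-np.cos(y)*d[1])/.025,(s["position"][2]-.050)/.025)
E
```

```text
[ 0.64993814 -0.11622906  0.12459339] 0.7910876441026577 [ 0.33  0.74 -0.38  1.58  0.33  0.89 -0.95]
tool shift units 0.005314034806774208 0.015100246618070298 2.983735657415777
```

>>> {"method": "play_rows", "body": {"plan": [[[0, 0, 0.6], [0, 0, 0], 0], [[0, 0, 0.6], [0, 0, 0], 0], [[0, 0, 0.6], [0, 0, 0], 0], [[0, 0, 0.6], [0, 0, 0], 0], [[0, 0, 0.4], [0, 0, 0], 0], [[0, 0, 0.2], [0, 0, 0], 0], [[0, 0, 0], [0, 0, 0], 0.3], [[0, 0, 0], [0, 0, 0], 1], [[0, 0, 0], [0, 0, 0], 1], [[0, 0, 0], [0, 0, 0], 1], [[0, 0, 0], [0, 0, 0], 1]], "newtons": 25}}

```text
clock: 22.02
position: [0.6506, -0.1168, 0.051]
tool_rot: [3.141, -0.0, 0.79]
force: [-1.7, -0.1, 5.6]
grip_width: 0.0127
finger_force: 24.8
```

```bash
cat >> h.py <<'E'
def arc(a1,n,ratio,pv=(.587,-.145),r=.070):
    s=bot.observe(); p=s["position"][:2]; y=s["tool_rot"][2]; pv=np.array(pv)
    a0=np.arctan2(*(p-pv)[::-1]); print("t",s["clock"],"a0",np.degrees(a0),"r",np.linalg.norm(p-pv),"F",s["force"].round(1),"q7",s["qpos"][6].round(2))
    da=(np.radians(a1)-a0)/n
    for k in range(1,n+1):
        q=pv+r*np.array([np.cos(a0+k*da),np.sin(a0+k*da)]); d=q-p; p=q
        print([[round((np.cos(y)*d[0]+np.sin(y)*d[1])/.025,2),round((np.sin(y)*d[0]-np.cos(y)*d[1])/.025,2),0],[0,0,round(-da*ratio/.15,2)],1],end=", "); y+=da*ratio
    print()
E
python3 -c "
from h import *
arc(90,12,.677)"
```

```text
t 22.025 a0 23.927195042710856 r 0.06952940724745427 F [-1.7 -0.1  5.6] q7 -0.98
[[np.float64(0.1), np.float64(-0.25), 0], [0, 0, np.float64(-0.43)], 1], [[np.float64(0.08), np.float64(-0.26), 0], [0, 0, np.float64(-0.43)], 1], [[np.float64(0.07), np.float64(-0.26), 0], [0, 0, np.float64(-0.43)], 1], [[np.float64(0.06), np.float64(-0.26), 0], [0, 0, np.float64(-0.43)], 1], [[np.float64(0.05), np.float64(-0.26), 0], [0, 0, np.float64(-0.43)], 1], [[np.float64(0.05), np.float64(-0.27), 0], [0, 0, np.float64(-0.43)], 1], [[np.float64(0.04), np.float64(-0.27), 0], [0, 0, np.float64(-0.43)], 1], [[np.float64(0.03), np.float64(-0.27), 0], [0, 0, np.float64(-0.43)], 1], [[np.float64(0.02), np.float64(-0.27), 0], [0, 0, np.float64(-0.43)], 1], [[np.float64(0.01), np.float64(-0.27), 0], [0, 0, np.float64(-0.43)], 1], [[np.float64(0.0), np.float64(-0.27), 0], [0, 0, np.float64(-0.43)], 1], [[np.float64(-0.0), np.float64(-0.27), 0], [0, 0, np.float64(-0.43)], 1],
```

>>> {"method": "play_rows", "body": {"plan": [[[0.1, -0.25, 0], [0, 0, -0.43], 1], [[0.08, -0.26, 0], [0, 0, -0.43], 1], [[0.07, -0.26, 0], [0, 0, -0.43], 1], [[0.06, -0.26, 0], [0, 0, -0.43], 1], [[0.05, -0.26, 0], [0, 0, -0.43], 1], [[0.05, -0.27, 0], [0, 0, -0.43], 1], [[0.04, -0.27, 0], [0, 0, -0.43], 1], [[0.03, -0.27, 0], [0, 0, -0.43], 1], [[0.02, -0.27, 0], [0, 0, -0.43], 1], [[0.01, -0.27, 0], [0, 0, -0.43], 1], [[0, -0.27, 0], [0, 0, -0.43], 1], [[0, -0.27, 0], [0, 0, -0.43], 1]]}}

```text
clock: 23.52
position: [0.5872, -0.0733, 0.051]
tool_rot: [3.139, -0.001, 1.567]
force: [4.3, 3.9, 1.3]
grip_width: 0.0123
finger_force: 24.8
```

```bash
python3 -c "
from h import *
arc(170,15,.677)" | sed 's/np.float64(\([^)]*\))/\1/g'
```

```text
t 23.525 a0 89.87844722734322 r 0.07172857228626928 F [4.3 3.9 1.3] q7 -0.46
[[-0.08, -0.26, 0], [0, 0, -0.42], 1], [[-0.02, -0.26, 0], [0, 0, -0.42], 1], [[-0.03, -0.26, 0], [0, 0, -0.42], 1], [[-0.04, -0.26, 0], [0, 0, -0.42], 1], [[-0.04, -0.26, 0], [0, 0, -0.42], 1], [[-0.05, -0.26, 0], [0, 0, -0.42], 1], [[-0.06, -0.25, 0], [0, 0, -0.42], 1], [[-0.07, -0.25, 0], [0, 0, -0.42], 1], [[-0.07, -0.25, 0], [0, 0, -0.42], 1], [[-0.08, -0.25, 0], [0, 0, -0.42], 1], [[-0.09, -0.25, 0], [0, 0, -0.42], 1], [[-0.1, -0.24, 0], [0, 0, -0.42], 1], [[-0.1, -0.24, 0], [0, 0, -0.42], 1], [[-0.11, -0.24, 0], [0, 0, -0.42], 1], [[-0.12, -0.23, 0], [0, 0, -0.42], 1],
```

>>> {"method": "play_rows", "body": {"plan": [[[-0.05, -0.26, 0], [0, 0, -0.42], 1], [[-0.03, -0.26, 0], [0, 0, -0.42], 1], [[-0.03, -0.26, 0], [0, 0, -0.42], 1], [[-0.04, -0.26, 0], [0, 0, -0.42], 1], [[-0.04, -0.26, 0], [0, 0, -0.42], 1], [[-0.05, -0.26, 0], [0, 0, -0.42], 1], [[-0.06, -0.25, 0], [0, 0, -0.42], 1], [[-0.07, -0.25, 0], [0, 0, -0.42], 1], [[-0.07, -0.25, 0], [0, 0, -0.42], 1], [[-0.08, -0.25, 0], [0, 0, -0.42], 1], [[-0.09, -0.25, 0], [0, 0, -0.42], 1], [[-0.1, -0.24, 0], [0, 0, -0.42], 1], [[-0.1, -0.24, 0], [0, 0, -0.42], 1], [[-0.11, -0.24, 0], [0, 0, -0.42], 1], [[-0.12, -0.23, 0], [0, 0, -0.42], 1], [[0, 0, 0], [0, 0, 0], 1]]}}

```text
clock: 25.52
position: [0.5174, -0.1337, 0.0508]
tool_rot: [3.141, 0.001, 2.508]
force: [2.8, 0.1, 4.4]
grip_width: 0.0127
finger_force: 25.0
```

```bash
python3 -c "
from h import *
arc(182,4,0)" | sed 's/np.float64(\([^)]*\))/\1/g'
```

```text
t 25.525 a0 170.778384484369 r 0.0705311721480009 F [2.8 0.1 4.4] q7 0.38
[[-0.08, -0.11, 0], [0, 0, -0.0], 1], [[-0.07, -0.12, 0], [0, 0, -0.0], 1], [[-0.08, -0.11, 0], [0, 0, -0.0], 1], [[-0.08, -0.11, 0], [0, 0, -0.0], 1],
```

>>> {"method": "play_rows", "body": {"plan": [[[-0.08, -0.11, 0], [0, 0, 0], 1], [[-0.08, -0.11, 0], [0, 0, 0], 1], [[-0.08, -0.11, 0], [0, 0, 0], 1], [[0, 0, 0], [0, 0, 0], 1]]}}

```text
clock: 26.02
position: [0.517, -0.1437, 0.0507]
tool_rot: [3.141, 0.0, 2.508]
force: [1.6, 1.3, 6.0]
grip_width: 0.0125
finger_force: 25.3
```

>>> {"method": "play_rows", "body": {"plan": [[[-0.06, -0.09, 0], [0, 0, 0], 1], [[0, 0, 0], [0, 0, 0], 1]]}}

```text
clock: 26.28
position: [0.517, -0.1441, 0.0507]
tool_rot: [3.139, -0.001, 2.51]
force: [0.7, 13.8, 6.9]
grip_width: 0.0125
finger_force: 25.4
```

>>> {"method": "play_rows", "body": {"plan": [[[-0.06, -0.09, 0], [0, 0, 0], 1], [[0, 0, 0], [0, 0, 0], 1]]}}

```text
clock: 26.52
position: [0.517, -0.1446, 0.0507]
tool_rot: [3.136, -0.003, 2.512]
force: [-1.0, 25.9, 6.8]
grip_width: 0.0123
finger_force: 25.8
```

The latch hit its stop at about 179.5° against the expected 179.2°, with 26 N. I'll release and rise.

>>> {"method": "play_rows", "body": {"plan": [[[0, 0, 0], [0, 0, 0], 0.4], [[0, 0, 0], [0, 0, 0], 0.4], [[0, 0, 0], [0, 0, 0], 0.4], [[0, 0, -0.3], [0, 0, 0], 0.4], [[0, 0, -0.7], [0, 0, 0], 0.4], [[0, 0, -0.9], [0, 0, 0], 0.4], [[0, 0, -0.9], [0, 0, 0], 0.4], [[0, 0, -0.9], [0, 0, 0], 0.4], [[0, 0, -0.9], [0, 0, 0], 0.4], [[0.9, -0.4, -0.5], [0, 0, 0], 0.4], [[0.9, -0.4, -0.5], [0, 0, 0], 0.4], [[0.9, -0.4, 0], [0, 0, 0], 0.4], [[0.9, -0.4, 0], [0, 0, 0], 0.4], [[0.9, -0.4, 0], [0, 0, 0], 0.4], [[0.9, -0.4, 0], [0, 0, 0], 0.4], [[0.9, -0.4, 0], [0, 0, 0], 0.4], [[0, 0, 0], [0, 0, 0], 0.4]]}}

```text
clock: 28.65
position: [0.347, -0.1125, 0.1913]
tool_rot: [-3.14, 0.001, 2.509]
force: [0.5, 0.1, -0.3]
grip_width: 0.0256
finger_force: 0.0
```

```bash
python3 - <<'E'
from h import *
print(bot.observe()["position"])
f=grab_frame("scene"); P=cloud(f)
m=np.zeros((400,640),bool); m[205:265,260:345]=1
mm=m&(P[...,2]>.040)&(P[...,2]<.056)&(P[...,1]>-.165)&(P[...,1]<-.05); print("post",mm.sum(),np.median(P[mm],0) if mm.any() else 0)
a=cv2.resize(f["pixels"][170:290,230:390],None,fx=5,fy=5,interpolation=cv2.INTER_CUBIC)
save(f,"s6.png",a)
E
```

```text
[ 0.34704511 -0.11249266  0.19129525]
post 20 [ 0.52016325 -0.14565762  0.04769615]
```

View pics/s6.png

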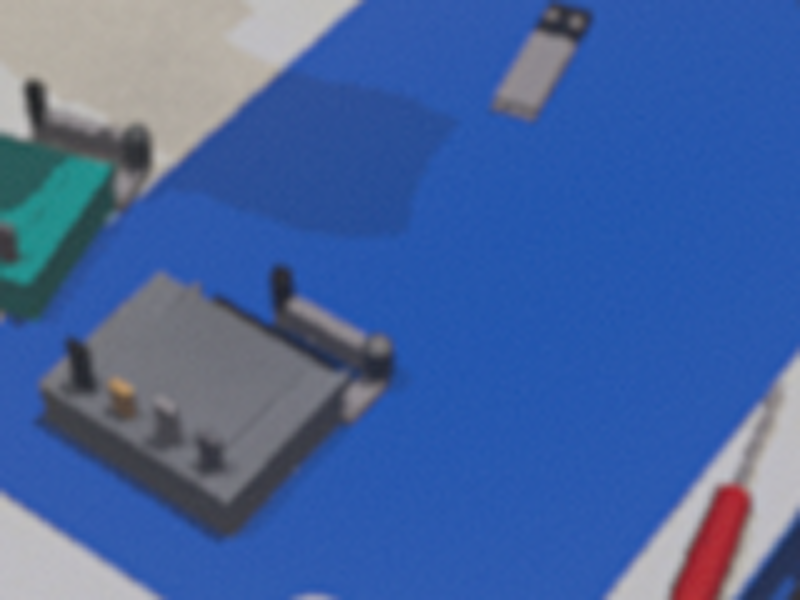

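The latch bar lies square across the mouth, with its post at (282,285) and its pivot at (378,355) in the crop. The scraper's dark grip shows just inside it, and the narrow scraper hasn't moved.

```bash
python3 -c "
from workcell import bot
print(bot.job_done())"
```

```text
the job is handed in; nothing more can be done
None
```

The wide scraper is fully home in the grey block's slot, the latch bar is shut against its stop behind it, the narrow scraper and other things were left where they were, and the job is handed in at about 29 s of the 72 s allowed.

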